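# Turn the seed counter's feed up four clicks and zero it

## Task

Set the seed counter up for the next lot: with a fingertip, push the black feed dial round clockwise (seen from above) by exactly four clicks from where it stands, without gripping it between the fingers, and leave it resting in that click. Then press the green zero key right down and let it go. Leave the jars, the vial, the cup, the mouse and the scoop where they stand.

Things in the scene. Friction and masses are not known exactly. Their poses are not given: they have to be found in the camera images.
- counter: Vibratory seed counter: light grey case, 75 mm high, fixed to the bench. Origin on the bench straight under the dial's axis; x from its front (robot side) to its back, z up; the case spans x -85..305, y -140..140 mm. On its flat deck: dial at (0, 0), green zero key at (-25, -98), a loose vial; behind, the steel feeder bowl at x = 208 mm (radius 88, rim 123 mm above the bench), its chute out to +y.
- dial (a joint): Angle of the feed dial, rad, growing clockwise seen from above. Click-stops every 0.3142 rad (18 degrees): twelve, at 0 to 3.456, an end stop at each end; it starts resting in one of the first four. At 0 the pointer half of its bar points 99 degrees counter-clockwise from the counter's x axis. A click takes about 0.1 N m (4 N on the bar 26 mm out); past half way it springs on into the next by itself.
- dial_axis (a point): Point on the dial's vertical axis at deck height (75 mm above the bench). The black dial: a round skirt, 82 mm diameter, 2 to 11 mm above the deck, and across its middle a straight upright grip bar 76 mm long, 11 mm wide, 11 to 35 mm above the deck; a white line marks the pointer half. A dot on the deck, 52 mm out, marks each click.
- pointer_tip (a point): Top of the grip bar at its pointer end (the white line), 36 mm from the dial's axis and 35 mm above the deck; turns with the dial: its x axis points outward along the bar, its y axis across the bar.
- zero_key (a joint): Travel of the green round zero key, m: 0 released, 0.006 right down (5 N); springs back.
- zero_key_top (a point): Centre of the top of the zero key, 26 mm in diameter, in a grey collar 42 mm in diameter and 12 mm high; the key's top stands 22 mm above the deck when released.
- vial: Small sample vial, 28 mm diameter, 62 mm high, standing loose on the counter's deck to the left of the dial. Origin: centre of its underside.
- cup: White cup, 72 mm diameter, 75 mm high, standing loose on the bench under the counter's chute. Origin: centre of its underside.
- jar_a: Grain sample jar with black cap, 36 mm diameter, 120 mm high, standing loose on the bench in front on the right. Origin: centre of its underside.
- jar_b: The same kind of jar, standing loose on the bench in front on the left. Origin: centre of its underside.
- mouse: Black computer mouse, 108 x 60 x 32 mm, on a red pad on the left. Origin: centre of its underside.
- scoop: Steel sample spoon, 170 mm long, lying loose on the bench, near the robot on the left.

How it is judged:
On the way, in this order (a step that is already met when the one before it is completed fails the run):
1. the dial stands four clicks clockwise of where it started (distance of pointer_tip from where it was at the start of the episode between 0.0392 and 0.0453 m), for 0.3 s.
2. with the dial there, the zero key is pressed right down (all of step 1 and value of joint zero_key above 0.0045 m), for 0.05 s.
At the end, for the whole second after the job is handed in: The dial rests four clicks clockwise of its start (within a third of a click), the zero key has been pressed at least 4.5 mm with the dial there and is released, and the vial, cup, jars, mouse and scoop are within 20 mm of their places (all of step 1 and velocity of joint dial between -0.05 and 0.05 rad/s and value of joint zero_key below 0.0015 m and distance of each of vial, cup, jar_a, jar_b, mouse, scoop from where it was at the start of the episode below 0.02 m); the robot touches nothing.
It fails at once if the vial, cup, jars, mouse or scoop lifted, knocked or shifted by more than 20 mm (distance of any of vial, cup, jar_a, jar_b, mouse, scoop from where it was at the start of the episode above 0.02 m).
It fails at once if the dial gripped between the fingers (the grasp point within 5 mm of the bar's middle line while the fingers touch the dial) (contact force between the fingers and dial above 1 N and y of the grasp point in the frame of pointer_tip between -0.005 and 0.005 m).
It also fails if it takes over 58 s, if anything falls off the work surface, if the arm or the gripper's body presses on something with over 40 N, if the wrist force passes 120 N, or if a joint passes its speed limit or range.

## Robot

A 7-joint arm with a two-finger parallel gripper is mounted at the origin on the work surface. World frame = base frame: x ahead of the robot, y to its left, z up, the work surface at z = 0. Lengths are in m, angles in rad, forces in N, time in s.
With the tool pointing down it reaches from about 0.425 to 0.875 m from the base axis. Payload 4.7 kg.
Tool frame: the origin (TCP) lies at the very end of the fingers, on their centre line; the grasp point (between the pads) lies 19 mm behind it; z points along the fingers, y is the direction in which the jaws open and shut (so a half turn about z gives the same grasp; the last joint's range is limited). The gripper opens to 87 mm and grips with 3 to 60 N. Pads are 19 mm wide; open, the fingers measure 117 mm over their backs; the gripper's body (75 mm by 190 mm) begins 51 mm behind the grasp point.
Start: joints at [-1.176, 0.321, -0.07, 1.45, 0.023, 1.371, -0.057], TCP at [0.242, 0.603, 0.223] pointing down, gripper open.
Joint ranges: [-2.86, 2.86], [-0.3, 2.09], [-1.38, 1.24], [0.06, 2.45], [-1.56, 4.7], [0.09, 2.05], [-2.69, 2.69]. Speed limits (rad/s): [2.57, 2.57, 3.14, 3.14, 3.14, 3.14, 3.14].

## Interface

Orientations are given as a unit quaternion [x, y, z, w].
In Python, from rig import robot gives the robot as it stands. The module is installed in compiled form; this text tells all that it offers.
- The arm moves only by the tool servo_tool, never from a script. Its argument "deltas" is a list of rows, each a list of 5 numbers: the gripper command: -1 is shut, 1 is fully open, values between are in proportion, then the shift along the tool's x, y, z normalised to -1 to 1, where 1 is 0.05 m, then the turn about the tool's z normalised to -1 to 1, where 1 is 0.12 rad. A call has 1 to 20 rows; each row shifts and turns the commanded pose from where the row before left it, along the tool's axes as they then stand; what a row does not reach is not made up. A row lasts 1/10 s, in which the tool goes at most 50 mm and 8.59 degrees, less where a joint would pass 70% of its speed; a pose out of reach is approached as far as the arm can. A call with a number of a shift or a turn outside -1 to 1 is refused whole. A call with a gripper value outside its range is refused whole. The fingers move at their own pace and stop on an object; "force" is the grip in N (left out, the last holds). Time passes only in rows, so rows that do not move let the fingers close. It gives the time, the measured TCP pose, the force and the opening at its end, in the units of the state.
- robot.sense(): the state, without advancing time (a new reading comes with each control period).
- robot.get_image(name): name is "scene" or "top" or "wrist"; returns a dict with "color" (480x640x3 uint8, blue, green, red), "camera_matrix" (3x3 intrinsics, pixels), "k1" (the pictures are not rectified: a ray, as slopes to the right and down, at radius r is drawn at 1 + k1 r^2 times it, then the intrinsics apply), "R" (3x3) and "t" (3): a world point X has camera coordinates R X + t. Camera axes: x right, y down, z forward; pixel columns grow to the right and rows downward; lengths in m; the calibration is good to about 2 mm. A picture is of the moment at which its call begins. There is no depth.
- robot.job_done(): hands the job in, once; it reports no verdict.
The state is a dict: "time_s": time; "joint_positions": joint angles; "joint_velocities": joint speeds; "joint_efforts": joint torques, N m; "tool_pos": TCP position; "eef_rot": TCP orientation; "contact_force": force on the tool from outside, world axes, zero at the start; "moment": the same for the moment, N m; "gripper_width": finger opening in m.
Only numpy, scipy, OpenCV 4.12 (cv2) and the standard library are available. Lean on these libraries where they do the work, as an engineer would, in place of code of your own. Each camera call takes 0.05 s, during which the arm holds its last target. There are 200 camera calls.

## Working session

There is one attempt and no reset: what is moved stays moved. The work goes in short steps, Python scripts to look and compute and a tool call to move; the robot and the scene stay as the last step left them, time stands still between calls to the robot, and variables do not carry over. Pictures are saved under pics/ and viewed, about 8 in all and at most 12, crops included, and the job is handed in when it is done.

Besides the shell and the picture viewer there is one more tool, called as name(argument=value, ...) on one line, values as JSON. servo_tool: Moves the arm, as the interface text tells. Its arguments: {"type":"object","properties":{"deltas":{"type":"array"},"force":{"type":"number"}},"required":["deltas"]}

```bash
mkdir -p pics; cat > h.py <<'E'
import numpy as np, cv2
from rig import robot
def grab(n,f):
    im=robot.get_image(n); cv2.imwrite('pics/'+f,im['color']); return im
def ray(im,uv,z):
    K=np.array(im['camera_matrix']);R=np.array(im['R']);t=np.array(im['t'])
    d=np.array([(uv[0]-K[0,2])/K[0,0],(uv[1]-K[1,2])/K[1,1]]);s=d.copy()
    for _ in range(20): s=d/(1+im['k1']*(s@s))
    w=R.T@np.array([s[0],s[1],1]);c=-R.T@t
    return c+w*(z-c[2])/w[2]
def proj(im,X):
    K=np.array(im['camera_matrix']);p=np.array(im['R'])@X+im['t'];s=p[:2]/p[2];s=s*(1+im['k1']*(s@s))
    return K[:2,:2]@s+K[:2,2]
E
python3 - <<'E'
from h import *
import pickle
d={n:grab(n,n+'0.png') for n in('top','scene')}
pickle.dump(d,open('im0.pkl','wb'))
s=robot.sense();print(s)
for n in d: print(n,-np.array(d[n]['R']).T@d[n]['t'])
E
```

```text
{'time_s': 0.1, 'joint_positions': array([-1.17590974,  0.32174231, -0.07007888,  1.45156422,  0.022603  ,
        1.37083854, -0.05689577]), 'joint_velocities': array([ 0.00096752, -0.00221934, -0.00158677, -0.0022688 ,  0.00032882,
        0.00028306, -0.00138278]), 'joint_efforts': array([ 2.97514425e-04, -4.92569125e+01, -4.05548662e-01, -3.13400674e+01,
       -6.42258092e-02,  3.94264364e-02,  6.52584913e-05]), 'tool_pos': array([0.24143184, 0.60294341, 0.2215695 ]), 'eef_rot': array([ 1.89231575e-01,  9.81932091e-01, -8.75054454e-04, -1.17212481e-04]), 'contact_force': array([ 0.63425132, -0.56421932, -0.75127939]), 'moment': array([ 0.0052147 , -0.03378784, -0.00522404]), 'gripper_width': 0.08676272639172858}
top [0.26658207 0.05858073 1.65969726]
scene [1.07715    0.44156381 0.9534695 ]
```

View pics/top0.png

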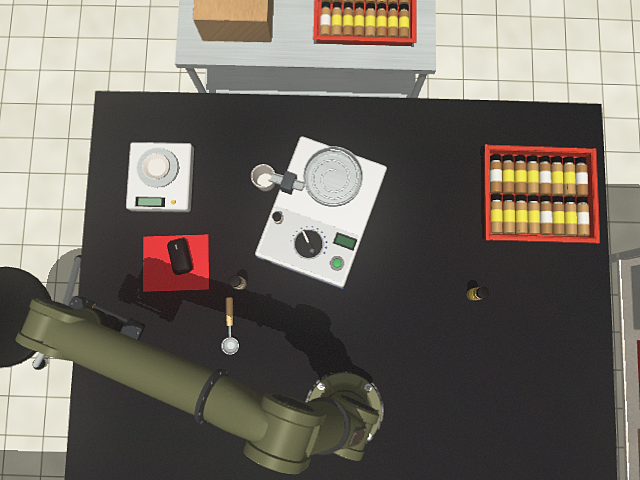

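View pics/scene0.png

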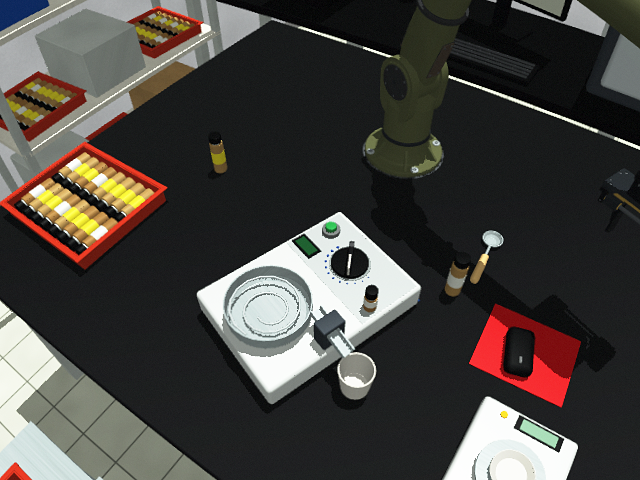

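The top view shows the dial at about (308,243), the key at (337,264) and the vial at (277,217). The white line points up and left. Next I'll measure by colour and take an enlarged crop.

```bash
cat > m.py <<'E'
from h import *
import pickle
d=pickle.load(open('im0.pkl','rb'))
for n,(x0,y0,x1,y1) in {'top':(240,190,380,295),'scene':(280,205,420,310)}.items():
    im=d[n];c=im['color'];hsv=cv2.cvtColor(c,cv2.COLOR_BGR2HSV)[y0:y1,x0:x1]
    def cc(m,name,z,minA=8):
        k,l,s,ce=cv2.connectedComponentsWithStats(m.astype(np.uint8))
        for i in range(1,k):
            if s[i,4]>=minA:
                p=ce[i]+[x0,y0];print(n,name,p.round(1),s[i,2:],ray(im,p,z).round(4))
    cc((hsv[...,0]>45)&(hsv[...,0]<85)&(hsv[...,1]>110)&(hsv[...,2]>100),'green',.097)
    cc(hsv[...,2]<70,'dark',.086,60)
    cc((hsv[...,0]>95)&(hsv[...,0]<130)&(hsv[...,1]>60),'blue',.075,2)
    cv2.imwrite(f'pics/c_{n}.png',cv2.resize(c[y0:y1,x0:x1],None,fx=5,fy=5,interpolation=cv2.INTER_CUBIC))
a=cv2.imread('pics/c_top.png');b=cv2.imread('pics/c_scene.png')
E
python3 m.py; python3 -c "
import cv2,numpy as np
a=cv2.imread('pics/c_top.png');b=cv2.imread('pics/c_scene.png')
cv2.imwrite('pics/c0.png',np.hstack([a[150:450,150:550],b[50:350,150:550]]))"
```

```text
top green [336.6 262.6] [ 8  8 52] [0.4301 0.0288 0.097 ]
top dark [300.9 255.6] [ 140  105 6182] [0.4493 0.1331 0.086 ]
top dark [307.8 243.2] [ 27  28 428] [0.4862 0.1139 0.086 ]
top dark [345.2 242. ] [23 17 70] [0.4926 0.0046 0.086 ]
top blue [321.5 232. ] [2 1 2] [0.5221 0.0749 0.075 ]
top blue [324.5 236. ] [2 1 2] [0.5104 0.0658 0.075 ]
top blue [326.  241.5] [1 2 2] [0.4941 0.061  0.075 ]
top blue [325.5 247. ] [2 1 2] [0.4778 0.062  0.075 ]
top blue [323.7 252.3] [2 2 3] [0.4618 0.0671 0.075 ]
top blue [258.  257.5] [5 2 6] [0.442  0.2592 0.075 ]
top blue [262.5 259. ] [2 1 2] [0.4379 0.2458 0.075 ]
top blue [273.5 263. ] [2 1 2] [0.4269 0.2132 0.075 ]
top blue [277.  264.5] [3 2 4] [0.4227 0.2028 0.075 ]
top blue [281.5 266. ] [2 1 2] [0.4186 0.1894 0.075 ]
top blue [284.5 267. ] [2 1 2] [0.4159 0.1806 0.075 ]
top blue [289.5 269. ] [2 1 2] [0.4103 0.1658 0.075 ]
top blue [294.7 271. ] [6 3 7] [0.4048 0.1503 0.075 ]
top blue [300.5 273. ] [2 1 2] [0.3994 0.1333 0.075 ]
top blue [303.5 274. ] [2 1 2] [0.3966 0.1244 0.075 ]
top blue [307.  275.5] [3 2 4] [0.3925 0.1141 0.075 
[... 2667 characters left out ...]
 2 2] [0.5181 0.0995 0.075 ]
scene blue [328.2 272.6] [3 2 5] [0.5314 0.0896 0.075 ]
scene blue [339.7 274.7] [2 2 3] [0.5224 0.1129 0.075 ]
scene blue [332.8 277.4] [3 2 5] [0.5366 0.1047 0.075 ]
scene blue [362.  280.5] [1 2 2] [0.5091 0.1604 0.075 ]
scene blue [339.5 281.5] [2 2 4] [0.5376 0.1223 0.075 ]
scene blue [346.5 283. ] [2 1 2] [0.5327 0.1366 0.075 ]
scene blue [354.5 283. ] [2 1 2] [0.5234 0.1506 0.075 ]
scene blue [366.7 296.2] [2 5 6] [0.5378 0.1889 0.075 ]
scene blue [369.5 295.5] [2 2 2] [0.5331 0.193  0.075 ]
scene blue [374.8 296.5] [2 4 4] [0.5292 0.2033 0.075 ]
scene blue [369.5 298.5] [2 2 4] [0.5395 0.1967 0.075 ]
scene blue [418.4 300.3] [2 4 7] [0.4875 0.2831 0.075 ]
```

View pics/c0.png

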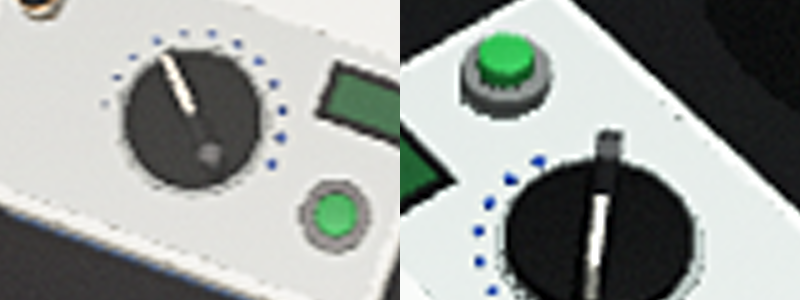

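```bash
cat > m2.py <<'E'
from h import *
import pickle
from scipy.optimize import least_squares
d=pickle.load(open('im0.pkl','rb'))
P=np.array([[.4607,.0673],[.4757,.062],[.4922,.0619],[.5074,.0667],[.521,.0758],[.5314,.0896],[.5366,.1047],[.5376,.1223],])
Q=np.array([[.5221,.0749],[.5104,.0658],[.4941,.061],[.4778,.062],[.4618,.0671]])
for A in(P,Q):
    c=least_squares(lambda c:np.hypot(*(A-c).T)-.052,[.486,.114]).x
    print('c',c.round(4),'dot ang',np.degrees(np.arctan2(*(A-c).T[::-1])).round(1))
c=np.array([.4865,.1135])
for n,(x0,y0,x1,y1) in {'top':(300,230,317,256),'scene':(335,235,362,283)}.items():
    im=d[n];g=cv2.cvtColor(im['color'],cv2.COLOR_BGR2GRAY)
    pts=[]
    v,u=np.mgrid[y0:y1,x0:x1]
    for uu,vv in zip(u.ravel(),v.ravel()):
        X=ray(im,(uu,vv),.110)
        if g[vv,uu]>110 and np.hypot(*(X[:2]-c))<.04: pts.append(X[:2])
    pts=np.array(pts);l=cv2.fitLine(pts.astype(np.float32),cv2.DIST_L2,0,.01,.01).ravel()
    r=pts-c
    print(n,len(pts),pts.mean(0).round(4),'line ang',np.degrees(np.arctan2(l[1],l[0])).round(1),'mean ang',np.degrees(np.arctan2(*r.mean(0)[::-1])).round(1),'r',np.hypot(*r.T).min().round(3),np.hypot(*r.T).max().round(3))
E
python3 m2.py
```

```text
c [0.4855 0.1135] dot ang [-118.2 -100.7  -82.6  -64.9  -46.7  -27.5   -9.7    9.6]
c [0.487  0.1127] dot ang [ -47.1  -63.5  -82.2 -100.3 -118.9]
top 51 [0.4982 0.1175] line ang 23.7 mean ang 18.9 r 0.001 0.04
scene 204 [0.4735 0.1014] line ang 28.2 mean ang -137.1 r 0.002 0.04
```

The dial axis is near (0.486, 0.113) and the counter's yaw is about -19.5°. The pointer stands at about 25.5°, which is click 3, so the target is click 7 at -46.5°. I'll shut the fingers and go to a point above the tail end of the bar, on its right-hand side.

servo_tool(deltas=[[-1,-0.59,-0.58,0,0],[-1,-0.59,-0.58,0,0],[-1,-0.59,-0.58,0,0],[-1,-0.59,-0.58,0,0],[-1,-0.59,-0.58,0,0],[-1,-0.59,-0.58,0,0],[-1,-0.59,-0.58,0,0],[-1,-0.59,-0.58,0,0],[-1,-0.59,-0.58,0,0],[-1,-0.59,-0.58,0,0],[-1,-0.59,-0.58,0,0],[-1,-0.59,-0.58,0,0],[-1,-0.59,-0.58,0,0],[-1,-0.59,-0.58,0,0],[-1,0,0,0,-0.98],[-1,0,0,0,-0.98],[-1,0,0,0,-0.98],[-1,0,0,0,-0.98],[-1,0,0,0,-0.98],[-1,0,0,0,-0.98]], force=30)

```text
time_s: 2.1
tool_pos: [0.4738, 0.073, 0.2222]
eef_rot: [-0.164, 0.986, -0.0, -0.0]
contact_force: [-0.1, 0.3, 0.3]
gripper_width: 0.0003
```

servo_tool(deltas=[[-1,0,0,0,-0.98],[-1,0,0,0,0],[-1,0,0,0,0]])

```text
time_s: 2.4
tool_pos: [0.4739, 0.073, 0.2223]
eef_rot: [-0.218, 0.976, 0.0, -0.0]
contact_force: [-0.9, 0.3, -0.1]
gripper_width: 0.0003
```

```bash
cat > st.py <<'E'
from h import *
from scipy.spatial.transform import Rotation as Ro
def st(c=np.array([.4862,.1132]),th=25.5):
    s=robot.sense();p=s['tool_pos'];M=Ro.from_quat(s['eef_rot']).as_matrix()
    yaw=np.degrees(np.arctan2(M[1,0],M[0,0]))
    print('t',round(s['time_s'],2),'p',p.round(4),'yawx',yaw.round(1),'tilt',M[:,2].round(3),'w',round(s['gripper_width'],4),'F',s['contact_force'].round(1))
    r=c-p[:2];print('dial axis in tool x,y:',(r@M[:2,0]).round(4),(r@M[:2,1]).round(4))
    k=np.array([.4313,.030])-p[:2];print('key in tool:',(k@M[:2,0]).round(4),(k@M[:2,1]).round(4))
E
python3 - <<'E'
from st import *
st()
im=grab('wrist','w1.png')
for X in ([.4862,.1132,.110],[.4313,.03,.097]): print(proj(im,np.array(X)))
E
```

```text
t 2.4 p [0.4739 0.073  0.2223] yawx -154.8 tilt [-0. -0. -1.] w 0.0003 F [-0.9  0.3 -0.1]
dial axis in tool x,y: -0.0282 0.0311
key in tool: 0.0569 -0.0208
[357.60172014 265.74599838]
[297.32446433 165.44357268]
```

View pics/w1.png

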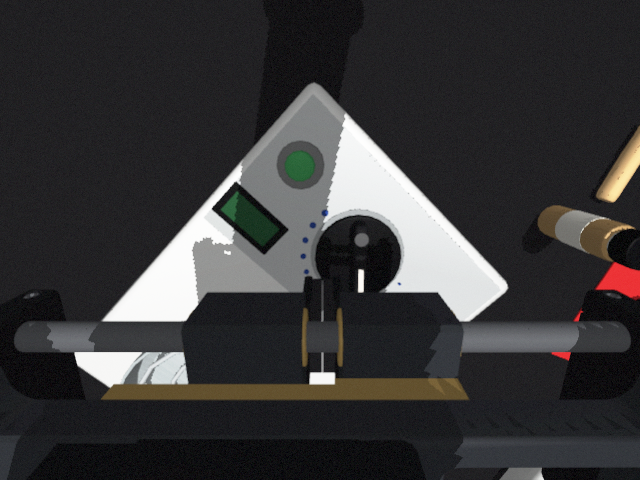

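The wrist view shows the key at (299,166), against a predicted (297,165). The bar's tail is near (361,240), in line with tool x, and the fingers are to its right. The estimates hold, so I'll descend.

servo_tool(deltas=[[-1,-0.04,0,0.4,0],[-1,0,0,0.5,0],[-1,0,0,0.5,0],[-1,0,0,0.5,0],[-1,0,0,0.4,0],[-1,0,0,0.3,0],[-1,0,0,0,0],[-1,0,0,0,0]])

```text
time_s: 3.25
tool_pos: [0.4761, 0.0739, 0.0928]
eef_rot: [-0.219, 0.976, -0.0, -0.0]
contact_force: [0.0, 0.6, -0.3]
gripper_width: 0.0003
```

servo_tool(deltas=[[-1,0,0.04,0,0],[-1,0,0.04,0,0],[-1,0,0.04,0,0],[-1,0,0.04,0,0],[-1,0,0,0,0]])

```text
time_s: 3.75
tool_pos: [0.4725, 0.0816, 0.0928]
eef_rot: [-0.22, 0.976, 0.0, 0.0]
contact_force: [0.6, -0.7, 0.0]
gripper_width: 0.0008
```

```bash
python3 - <<'E'
from st import *
st()
im=grab('wrist','w2.png')
cv2.imwrite('pics/w2c.png',im['color'][:,:640])
E
```

```text
t 3.75 p [0.4725 0.0816 0.0928] yawx -154.6 tilt [ 0.  0. -1.] w 0.0008 F [ 0.6 -0.7  0. ]
dial axis in tool x,y: -0.0259 0.0227
key in tool: 0.0593 -0.029
```

View pics/w2c.png

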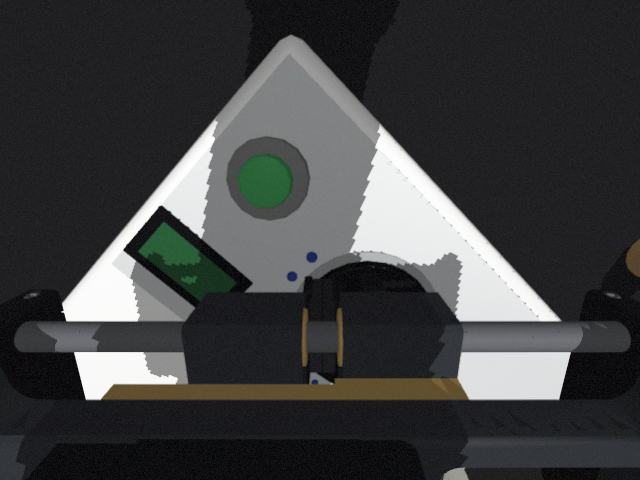

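servo_tool(deltas=[[-1,0,0.03,0,0],[-1,0,0,0,0]])

```text
time_s: 4.0
tool_pos: [0.4718, 0.0826, 0.0925]
eef_rot: [-0.219, 0.976, 0.0, -0.0]
contact_force: [-0.4, 0.4, 0.4]
gripper_width: -0.0001
```

servo_tool(deltas=[[-1,0,0.03,0,0],[-1,0,0,0,0]])

```text
time_s: 4.2
tool_pos: [0.4712, 0.084, 0.0926]
eef_rot: [-0.22, 0.976, 0.0, 0.0]
contact_force: [0.1, -0.5, 0.3]
gripper_width: 0.0002
```

servo_tool(deltas=[[-1,0,0.03,0,0],[-1,0,0,0,0]])

```text
time_s: 4.4
tool_pos: [0.4705, 0.0854, 0.0925]
eef_rot: [-0.22, 0.976, 0.0, 0.0]
contact_force: [0.1, 0.4, 0.0]
gripper_width: 0.0009
```

servo_tool(deltas=[[-1,0,0.04,0,0],[-1,0,0,0,0]])

```text
time_s: 4.6
tool_pos: [0.4696, 0.0873, 0.0926]
eef_rot: [-0.22, 0.976, 0.0, 0.0]
contact_force: [0.7, 0.6, -0.8]
gripper_width: 0.0004
```

servo_tool(deltas=[[-1,0,0.04,0,0],[-1,0,0,0,0]])

```text
time_s: 4.8
tool_pos: [0.4688, 0.0891, 0.0926]
eef_rot: [-0.22, 0.976, 0.0, 0.0]
contact_force: [0.1, 0.9, -0.3]
gripper_width: 0.0004
```

servo_tool(deltas=[[-1,0,0.04,0,0],[-1,0,0,0,0]])

```text
time_s: 5.0
tool_pos: [0.468, 0.0908, 0.0926]
eef_rot: [-0.22, 0.976, 0.0, 0.0]
contact_force: [-0.9, 0.3, 0.0]
gripper_width: 0.0001
```

```bash
python3 - <<'E'
from st import *
st()
im=grab('scene','s2.png')
cv2.imwrite('pics/s2c.png',cv2.resize(im['color'][205:310,280:420],None,fx=5,fy=5,interpolation=cv2.INTER_CUBIC))
E
```

```text
t 5.0 p [0.468  0.0908 0.0926] yawx -154.6 tilt [ 0.  0. -1.] w 0.0001 F [-0.9  0.3  0. ]
dial axis in tool x,y: -0.0261 0.0124
key in tool: 0.0592 -0.0392
```

View pics/s2c.png

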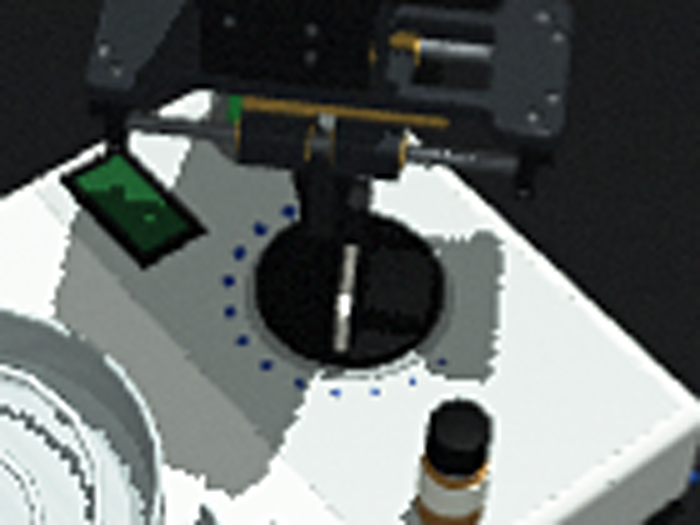

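The dial hasn't moved. The line ends near (342,348), pointing at dot 3 (335,392), and the fingers stand just beside the bar's tail. I'll carry on gently.

servo_tool(deltas=[[-1,0,0.03,0,0],[-1,0,0,0,0]])

```text
time_s: 5.25
tool_pos: [0.4677, 0.0912, 0.0926]
eef_rot: [-0.219, 0.976, -0.001, 0.0]
contact_force: [1.1, -3.0, 0.4]
gripper_width: 0.0004
```

servo_tool(deltas=[[-1,0,0.03,0,0],[-1,0,0,0,0]])

```text
time_s: 5.45
tool_pos: [0.4673, 0.0917, 0.0926]
eef_rot: [-0.219, 0.976, -0.001, 0.0]
contact_force: [2.0, -4.6, 1.0]
gripper_width: 0.0002
```

servo_tool(deltas=[[-1,0,0.03,0,0],[-1,0,0,0,0]])

```text
time_s: 5.65
tool_pos: [0.4658, 0.0945, 0.0925]
eef_rot: [-0.219, 0.976, 0.0, -0.0]
contact_force: [-1.0, 0.3, -0.3]
gripper_width: 0.0003
```

Contact was at about 12 mm of tangential offset, and the first click has gone through. Next I'll turn the tool into line with the bar and follow the arc about the dial axis slowly.

servo_tool(deltas=[[-1,0,0,0,0.55],[-1,0,0,0,0.55],[-1,0.007,0.0153,0,0.245],[-1,0.007,0.0153,0,0.245],[-1,0.007,0.0153,0,0.245],[-1,0.007,0.0153,0,0.245],[-1,0.007,0.0153,0,0.245],[-1,0.007,0.0153,0,0.245],[-1,0.007,0.0153,0,0.245],[-1,0.007,0.0153,0,0.245],[-1,0.007,0.0153,0,0.245],[-1,0.007,0.0153,0,0.245],[-1,0,0,0,0]])

```text
time_s: 6.95
tool_pos: [0.4611, 0.1023, 0.0925]
eef_rot: [-0.008, 1.0, 0.001, -0.0]
contact_force: [0.1, -0.9, -0.0]
gripper_width: 0.0006
```

```bash
python3 - <<'E'
from st import *
st()
im=grab('scene','s3.png')
cv2.imwrite('pics/s3c.png',cv2.resize(im['color'][205:310,280:420],None,fx=5,fy=5,interpolation=cv2.INTER_CUBIC))
E
```

```text
t 6.95 p [0.4611 0.1023 0.0925] yawx -179.0 tilt [-0.     0.001 -1.   ] w 0.0006 F [ 0.1 -0.9 -0. ]
dial axis in tool x,y: -0.0253 0.0105
key in tool: 0.031 -0.0718
```

View pics/s3c.png

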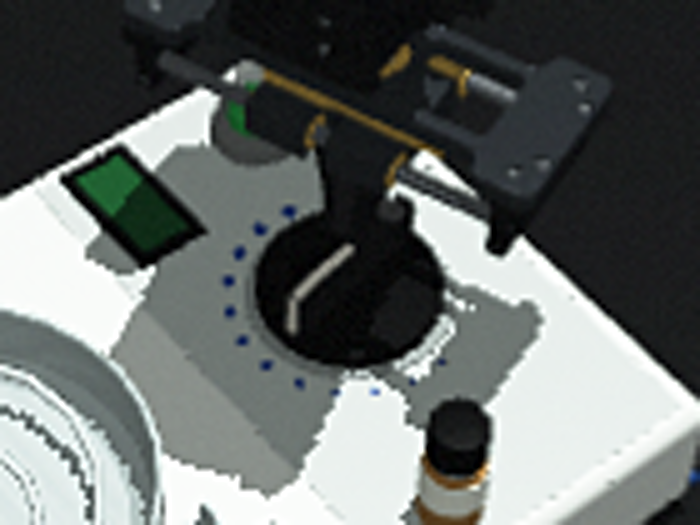

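```bash
cat > ang.py <<'E'
from st import *
import pickle
im=pickle.load(open('im0.pkl','rb'))['scene']
def tip(x,y):
    X=ray(im,(280+x/5-.4,205+y/5-.4),.110)[:2];r=X-[.4862,.1132];print((x,y),X.round(4),np.hypot(*r).round(4),np.degrees(np.arctan2(r[1],r[0])).round(1))
E
python3 - <<'E'
from ang import *
tip(347,297);tip(295,297)
for k in range(12):
    a=np.radians(79.5-18*k);p=(proj(im,np.array([.4862+.036*np.cos(a),.1132+.036*np.sin(a),.110]))-[279.6,204.6])*5;print(k,p.round())
E
```

```text
(347, 297) [0.5106 0.1274] 0.0282 30.1
(295, 297) [0.5226 0.1094] 0.0366 -6.0
0 [413. 291.]
1 [392. 304.]
2 [367. 311.]
3 [339. 311.]
4 [313. 305.]
5 [291. 292.]
6 [274. 275.]
7 [265. 255.]
8 [265. 235.]
9 [272. 215.]
10 [287. 198.]
11 [308. 186.]
```

Two clicks are done: the pointer tip is seen at (295,297), against a predicted (291,292) for click 5. Continuing.

servo_tool(deltas=[[-1,0.006,0.015,0,0.245],[-1,0.006,0.015,0,0.245],[-1,0.006,0.015,0,0.245],[-1,0.006,0.015,0,0.245],[-1,0.006,0.015,0,0.245],[-1,0.006,0.015,0,0.245],[-1,0.006,0.015,0,0.245],[-1,0.006,0.015,0,0.245],[-1,0.006,0.015,0,0.245],[-1,0.006,0.015,0,0.245],[-1,0.006,0.015,0,0.245],[-1,0.006,0.015,0,0.245],[-1,0.006,0.015,0,0.245],[-1,0.006,0.015,0,0.245],[-1,0.006,0.015,0,0.245],[-1,0,0,0,0]])

```text
time_s: 8.6
tool_pos: [0.4586, 0.1131, 0.0925]
eef_rot: [0.21, 0.978, -0.0, -0.0]
contact_force: [-1.6, -3.0, 1.6]
gripper_width: 0.0002
```

```bash
python3 - <<'E'
from st import *
st()
E
```

```text
t 8.6 p [0.4586 0.1131 0.0925] yawx 155.7 tilt [-0.001 -0.001 -1.   ] w 0.0002 F [-1.6 -3.   1.6]
dial axis in tool x,y: -0.0251 0.0115
key in tool: -0.0093 -0.0869
```

servo_tool(deltas=[[-1,0.006,0.015,0,0.245],[-1,0.006,0.015,0,0.245],[-1,0.006,0.015,0,0.245],[-1,0,0,0,0]])

```text
time_s: 9.0
tool_pos: [0.4583, 0.1146, 0.0924]
eef_rot: [0.253, 0.967, -0.001, -0.001]
contact_force: [-2.5, -4.9, 4.1]
gripper_width: 0.0003
```

servo_tool(deltas=[[-1,0.006,0.015,0,0.245],[-1,0.006,0.015,0,0.245],[-1,0,0,0,0]])

```text
time_s: 9.3
tool_pos: [0.4587, 0.1175, 0.0923]
eef_rot: [0.281, 0.96, -0.0, -0.001]
contact_force: [-1.4, 0.4, -0.2]
gripper_width: 0.0003
```

```bash
python3 - <<'E'
from st import *
st()
im=grab('scene','s4.png')
cv2.imwrite('pics/s4c.png',cv2.resize(im['color'][205:310,280:420],None,fx=5,fy=5,interpolation=cv2.INTER_CUBIC))
E
```

```text
t 9.3 p [0.4587 0.1175 0.0923] yawx 147.3 tilt [-0.002  0.    -1.   ] w 0.0003 F [-1.4  0.4 -0.2]
dial axis in tool x,y: -0.0255 0.0113
key in tool: -0.0242 -0.0884
```

View pics/s4c.png

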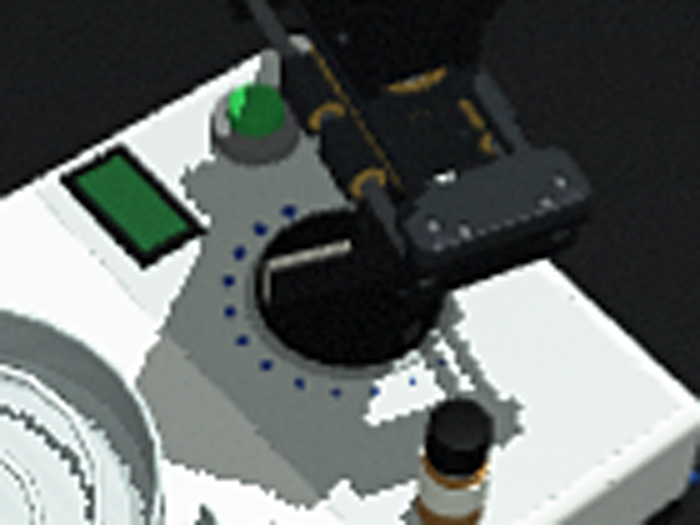

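```bash
python3 - <<'E'
from ang import *
def d(a,b):
    A,B=[ray(im,(280+x/5-.4,205+y/5-.4),.110)[:2] for x,y in(a,b)];r=B-A
    print(A.round(4),B.round(4),np.hypot(*r).round(4),np.degrees(np.arctan2(r[1],r[0])).round(1))
d((352,247),(346,298)); d((352,247),(297,297)); d((350,244),(268,270))
E
```

```text
[0.4868 0.115 ] [0.5113 0.1273] 0.0273 26.6
[0.4868 0.115 ] [0.5222 0.1101] 0.0357 -8.0
[0.4859 0.1135] [0.5169 0.0923] 0.0375 -34.4
```

The bar is at about -34°, which is roughly 60° of turn and just short of the fourth click's 63° half-way point. It needs a few more steps.

servo_tool(deltas=[[-1,0.006,0.015,0,0.245],[-1,0.006,0.015,0,0.245],[-1,0,0,0,0]])

```text
time_s: 9.65
tool_pos: [0.4598, 0.1192, 0.0925]
eef_rot: [0.309, 0.951, 0.0, 0.0]
contact_force: [-2.1, -1.7, 0.7]
gripper_width: 0.0008
```

servo_tool(deltas=[[-1,0.006,0.015,0,0.245],[-1,0.006,0.015,0,0.245],[-1,0,0,0,0]])

```text
time_s: 9.95
tool_pos: [0.4598, 0.1202, 0.0925]
eef_rot: [0.337, 0.941, -0.0, -0.0]
contact_force: [-2.6, -2.7, 2.1]
gripper_width: 0.0004
```

```bash
python3 - <<'E'
from st import *
st()
im=grab('scene','s5.png')
cv2.imwrite('pics/s5c.png',cv2.resize(im['color'][205:310,280:420],None,fx=5,fy=5,interpolation=cv2.INTER_CUBIC))
E
```

```text
t 9.95 p [0.4598 0.1202 0.0925] yawx 140.6 tilt [-0.001 -0.001 -1.   ] w 0.0004 F [-2.6 -2.7  2.1]
dial axis in tool x,y: -0.0248 0.0114
key in tool: -0.0352 -0.0877
```

View pics/s5c.png

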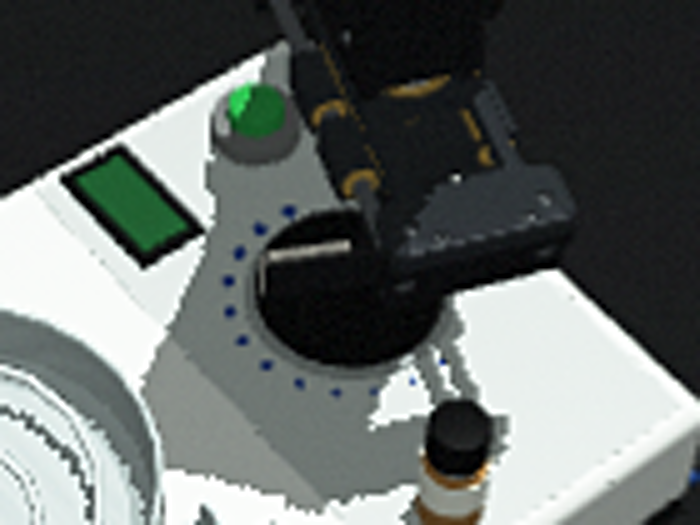

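```bash
cat > fit.py <<'E'
from ang import *
def fit(f):
    c=np.array([.4862,.1132]);g=cv2.cvtColor(cv2.imread('pics/'+f),cv2.COLOR_BGR2GRAY).astype(float)
    pts=[]
    # ring samples about axis on plane z=.110: brightness centroid in angle at each radius
    for r in np.arange(.008,.033,.003):
        A=np.radians(np.arange(-100,85,1.));v=[]
        for a in A:
            p=proj(im,np.array([c[0]+r*np.cos(a),c[1]+r*np.sin(a),.110]))
            v.append(cv2.getRectSubPix(g.astype(np.float32),(1,1),(float(p[0]),float(p[1])))[0,0])
        v=np.array(v);k=v.argmax()
        s=slice(max(0,k-25),k+26);w=np.clip(v[s]-60,0,None)
        a=(w*A[s]).sum()/w.sum() if w.sum()>0 else np.nan
        pts.append((c[0]+r*np.cos(a),c[1]+r*np.sin(a),np.degrees(a),v[k]))
    P=np.array(pts);l=cv2.fitLine(P[:,:2].astype(np.float32),cv2.DIST_L2,0,.01,.01).ravel();l*=np.sign(l[0])
    print(f,'fit',np.degrees(np.arctan2(l[1],l[0])).round(1),P[:,2].round(0),P[:,3].round(0))
E
python3 -c "
from fit import *
for f in('scene0.png','s2.png','s3.png','s4.png','s5.png'):fit(f)"
```

```text
scene0.png fit 25.9 [34. 32. 31. 31. 30. 29. 29. 28. 28.] [255. 255. 255. 255. 252. 253. 254. 255. 255.]
s2.png fit 25.6 [34. 32. 32. 31. 30. 29. 29. 28. 28.] [144. 151. 153. 151. 146. 141. 156. 255. 255.]
s3.png fit -8.4 [ 1. -1. -5. -6. -6. -6. -6. -6. -6.] [145. 147. 143. 143. 143. 146. 146. 142. 147.]
s4.png fit -39.2 [-38. -36. -37. -38. -38. -38. -38. -38. -39.] [140. 146. 142. 139. 150. 139. 137. 147. 140.]
s5.png fit -48.9 [-43. -44. -45. -44. -45. -45. -45. -46. -49.] [145. 142. 138. 148. 149. 137. 138. 136. 150.]
```

Measured against the start, the bar has turned about 73°, so it sits in the fourth click with the finger leaning on it. I'll back off straight away and re-measure.

servo_tool(deltas=[[-1,0,-0.1,0,0],[-1,0,-0.15,0,0],[-1,0,-0.15,0,0],[-1,0,0,0,0],[-1,0,0,0,0]])

```text
time_s: 10.5
tool_pos: [0.4476, 0.1052, 0.0928]
eef_rot: [0.338, 0.941, 0.001, 0.0]
contact_force: [-0.2, -0.4, -0.2]
gripper_width: 0.0007
```

```bash
python3 - <<'E'
from fit import *
st()
grab('scene','s6.png'); fit('s6.png')
g=cv2.imread('pics/s6.png');a=cv2.imread('pics/scene0.png')
cv2.imwrite('pics/s6c.png',cv2.resize(g[225:290,320:390],None,fx=8,fy=8,interpolation=cv2.INTER_CUBIC))
E
```

```text
t 10.5 p [0.4476 0.1052 0.0928] yawx 140.5 tilt [ 0.001  0.001 -1.   ] w 0.0007 F [-0.2 -0.4 -0.2]
dial axis in tool x,y: -0.0247 0.0308
key in tool: -0.0352 -0.0683
s6.png fit -48.9 [-43. -44. -45. -44. -44. -45. -45. -45. -49.] [144. 141. 138. 149. 144. 139. 138. 137. 149.]
```

View pics/s6c.png

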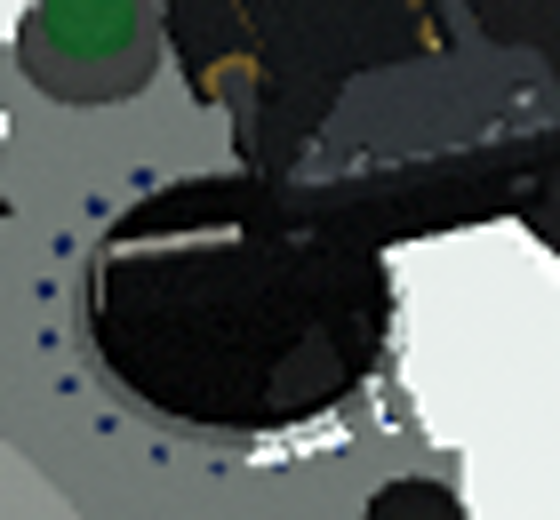

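servo_tool(deltas=[[-1,0,0,-0.5,0],[-1,0,0,-0.5,0],[-1,-0.1,-0.2,-0.4,0],[-1,-0.2,-0.4,0,0],[-1,-0.2,-0.4,0,0],[-1,-0.2,-0.36,0,0],[-1,0,0,0,0],[-1,0,0,0,0]])

```text
time_s: 11.35
tool_pos: [0.4316, 0.031, 0.1628]
eef_rot: [0.338, 0.941, 0.001, 0.0]
contact_force: [0.3, 0.3, 0.3]
gripper_width: 0.0006
```

```bash
python3 - <<'E'
from fit import *
st()
for k in(6,7,8):
    a=np.radians(79.5-18*k)
    print(k,[((proj(im,np.array([.4862+.038*np.cos(a),.1132+.038*np.sin(a),z]))-[320,225])*8).round() for z in(.086,.110)])
t=grab('top','t7.png');w=grab('wrist','w7.png');grab('scene','s7.png');fit('s7.png')
a=cv2.resize(t['color'][222:264,285:329],(400,382),interpolation=cv2.INTER_CUBIC)
b=cv2.resize(w['color'],(400,300))
o=np.zeros((382,800,3),np.uint8);o[:,:400]=a;o[:300,400:]=b;cv2.imwrite('pics/v7.png',o)
hsv=cv2.cvtColor(w['color'],cv2.COLOR_BGR2HSV)
E
```

```text
t 11.35 p [0.4316 0.031  0.1628] yawx 140.5 tilt [ 0.001  0.001 -1.   ] w 0.0006 F [0.3 0.3 0.3]
dial axis in tool x,y: 0.0102 0.0982
key in tool: -0.0004 -0.0009
6 [array([108., 336.]), array([109., 280.])]
7 [array([ 93., 302.]), array([ 94., 246.])]
8 [array([ 92., 267.]), array([ 93., 211.])]
s7.png fit 61.1 [-42. -45. -45. -44. -44. -45. -96. -92. -86.] [146. 141. 139. 149. 144. 140. 251. 223. 165.]
```

View pics/v7.png

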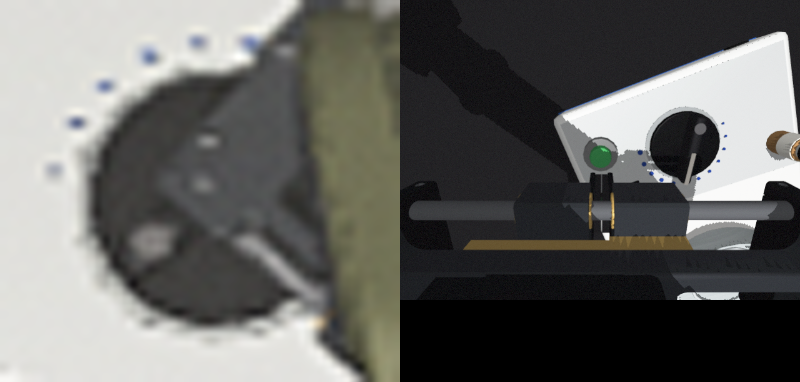

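```bash
python3 - <<'E'
from st import *
w=robot.get_image('wrist')
c=np.array([.4862,.1132])
for uv in((480,205),(466,290)):
    X=ray(w,uv,.110);r=X[:2]-c;print(uv,X.round(4),np.hypot(*r).round(4),np.degrees(np.arctan2(r[1],r[0])).round(1))
A,B=[ray(w,p,.110)[:2] for p in((480,205),(466,290))];print(np.degrees(np.arctan2(*(A-B)[::-1])))
for k in(6,7,8):
    a=np.radians(259.5-18*k);print(k,proj(w,np.array([*(c+.03*np.array([np.cos(a),np.sin(a)])),.11])).round(1))
X=ray(w,(480,257),.097);print('key',proj(w,np.array([.4313,.030,.097])).round(1))
E
```

```text
(480, 205) [0.4681 0.1356 0.11  ] 0.0288 128.9
(466, 290) [0.5139 0.096  0.11  ] 0.0326 -31.9
139.0830414006822
6 [462.5 203. ]
7 [477.  202.6]
8 [490.3 206.5]
key [318.9 254.4]
```

The wrist view confirms click 7: the bar's tail is at (480,205), against a predicted (477,203) for click 7, (462,203) for 6 and (490,206) for 8. The key is right under the tool, so I'll press it.

servo_tool(deltas=[[-1,0,-0.01,0.5,0],[-1,0,0,0.5,0],[-1,0,0,0.2,0],[-1,0,0,0.1,0],[-1,0,0,0.04,0],[-1,0,0,0.04,0],[-1,0,0,0.04,0],[-1,0,0,0.02,0],[-1,0,0,0.02,0],[-1,0,0,0.02,0],[-1,0,0,0,0],[-1,0,0,0,0]])

```text
time_s: 12.75
tool_pos: [0.4316, 0.0302, 0.0911]
eef_rot: [0.338, 0.941, 0.001, -0.0]
contact_force: [-8.3, -0.8, 20.2]
gripper_width: 0.001
```

The force is 20 N with the tip at z 0.091, so the key has bottomed. Releasing.

servo_tool(deltas=[[-1,0,0,-0.1,0],[-1,0,0,-0.3,0],[-1,0,0,-0.6,0],[-1,0,0,-0.8,0],[-1,0,0,-0.8,0],[-1,0,0,0,0],[-1,0,0,0,0],[-1,0,0,0,0]])

```text
time_s: 13.55
tool_pos: [0.4304, 0.0298, 0.2175]
eef_rot: [0.338, 0.941, -0.0, -0.0]
contact_force: [0.2, 0.9, -0.4]
gripper_width: 0.0011
```

```bash
python3 - <<'E'
from fit import *
st()
w=grab('wrist','w8.png');s=grab('scene','s8.png');fit('s8.png')
c=np.array([.4862,.1132])
for k in(6,7,8):
    a=np.radians(259.5-18*k);print(k,proj(w,np.array([*(c+.03*np.array([np.cos(a),np.sin(a)])),.11])).round(1))
d=cv2.absdiff(s['color'],cv2.imread('pics/scene0.png'))
cv2.imwrite('pics/v8.png',np.hstack([cv2.resize(w['color'],(400,300)),cv2.resize(s['color'],(400,300))]))
E
```

```text
t 13.55 p [0.4304 0.0298 0.2175] yawx 140.5 tilt [-0.001 -0.    -1.   ] w 0.0011 F [ 0.2  0.9 -0.4]
dial axis in tool x,y: 0.01 0.0998
key in tool: -0.0006 0.0007
s8.png fit 67.5 [-44. -43. -43. -45. -44. -46. -93. -86. -83.] [255. 255. 253. 188. 144. 141. 248. 244. 250.]
6 [437.7 190. ]
7 [449.4 189.6]
8 [460.3 192.8]
```

View pics/v8.png

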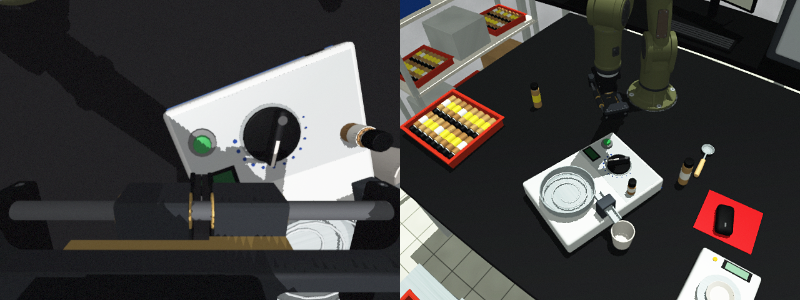

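The tail is at (453,192), nearest the click 7 prediction. The key is up and all the loose objects look unmoved, so I'm handing in.

```bash
python3 -c "
from rig import robot
print(robot.job_done())"
```

```text
the job is handed in; nothing more can be done
None
```

I pushed the feed dial four clicks clockwise with the closed fingertips and pressed and released the zero key. I then handed the job in at about 13.6 s; no verdict is reported.

- **Dial:** it started in click 3 and now rests in click 7. The scene camera puts the turn at about 74° against a nominal 72°. It read the same after I took the finger away. In the wrist view the bar's tail was 3–4 pixels from the click 7 prediction and 7–10 from click 8.
- **Disagreement on the way:** my estimate of the angle from the finger's position was about 8° lower than the pictures showed. A rough hand reading of the pictures also came out low. I went by the fitted camera measurement.
- **Zero key:** I pressed until the tip stood at 0.091 m with 20 N on it, so it was right down, then lifted clear. There is no direct reading of key travel.
- **Last look:** the key was up, and the vial, cup, jars, mouse and scoop appeared to be in place. I checked those by eye only and did not measure them. The arm was clear of everything, with contact force near zero.

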